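# Load the walnut grip on the feed slide and wind it to the set mark

### The arm

A 7-joint arm with a two-finger parallel gripper is mounted at the origin on the work surface. World frame = base frame: x ahead of the robot, y to its left, z up, the work surface at z = 0. Lengths are in mm, angles in rad, forces in N, time in s.
With the tool pointing down it reaches from about 400 to 900 mm from the base axis. Payload 5.5 kg.
Tool frame: the origin (TCP) lies on the centre line of the jaws, within the pads' length; the fingertips stand r.finger_overhang ahead of it and the grasp point (between the pads) is the TCP (r.finger_overhang is the distance from the TCP to the fingertips, in mm); z points along the fingers, y is the line along which they close (so a half turn about z gives the same grasp; the last joint's range is limited). The gripper opens to 85 mm and grips with 20 to 120 N. Pads are 22 mm wide; open, the fingers measure 114 mm over their backs; the gripper's body (76 mm by 85 mm) begins 54 mm behind the grasp point. The pads swing forward as they close: fully open they stand 13 mm farther back than shut.
Start: joints at [-0.872, 0.501, -0.427, 1.55, 0.221, 1.138, -0.21], TCP at [274.352, 589.263, 221.31] pointing down, gripper open.
Joint ranges: [-2.88, 2.88], [-0.31, 2.03], [-1.54, 1.56], [0.2, 2.42], [-1.41, 4.55], [0.19, 2.02], [-2.57, 2.57]. Speed limits (rad/s): [2.57, 2.57, 3.14, 3.14, 3.14, 3.14, 3.14].

### API

Orientations are given as a rotation vector (axis times angle).
In Python, from plant import r, eyes, find_in, outline_of, spot_point gives the robot as it stands. The module is installed in compiled form; this text tells all that it offers.
- The arm moves only by the shell command python3 -m creep 'ROWS' [FORCE]. ROWS is JSON, a list of rows, each an object with "dp": the shift along the tool's x, y, z in cm, a list of three; "dr": the turn, a rotation vector about the tool's x, y, z in rad, a list of three; "hand": the finger opening in cm, from 0 to 8.54. A call has exactly 8 rows; each row is the pose to reach, as a shift and turn from the pose commanded when the call began, along the tool's axes at that moment; what a row does not reach only later rows make up. A row lasts 1/8 s, in which the tool goes at most 62.5 mm and 10.7 degrees, less where a joint would pass 70% of its speed; a pose out of reach is approached as far as the arm can. A call with a gripper value outside its range is refused whole. The fingers move at their own pace and stop on an object; FORCE is the grip in N (left out, the last holds). Time passes only in rows, so rows that repeat a pose let the fingers close, or fill a call up. It gives the time, the measured TCP pose, the force, the opening and the grip force at its end, in the units of the state.
- r.sense(): the state, without advancing time (a new reading comes with each control period).
- eyes.grab_frame(name): name is "side" or "top" or "wrist"; returns a dict with "frame" (420x560x3 uint8, red, green, blue), "depth" (420x560 float32, mm along the optical axis (not along the pixel's ray), 0 where there is no reading), "fx", "fy", "cx", "cy" (pixels), "R" (3x3) and "t" (3): a world point X has camera coordinates R X + t; the wrist camera has in their place "tool_from_camera" (4x4, takes a point from camera to tool coordinates, whose origin is the TCP and whose axes are the flange's). Camera axes: x right, y down, z forward; pixel columns grow to the right and rows downward; lengths in mm; the calibration is good to about 2 mm. The wrist camera is an equidistant fisheye: a pixel r from the principal point sees the ray r / f radians off the axis. A picture is of the moment at which its call begins: read the wrist's pose just before it.
- r.job_done(): hands the job in; it is judged then, once.
Trained networks look in a picture, given as the dict that the camera call returned (one of the last four; its "shot" number tells which), for a name from the list of things; names that differ only in an ending like _2 or _b are one class to them, and where a whole thing is asked for, a point or a joint stands for the part that bears it (a point fixed in the world has none). Each returns a list of dicts, best first, with "p" (0 to 1); they miss things now and then, are a little off and sometimes report something else, mostly with a low value. They report only what shows in the picture. A call takes as long as a camera call. They do not tell look-alikes from the thing itself.
- find_in(picture, thing): "rect" ([left, top, right, bottom] in pixels, round what is visible of it).
- outline_of(picture, thing): "pixels" (420x560 bool, what is visible of it) and "rect" ([left, top, right, bottom] in pixels, round what is visible of it).
- spot_point(picture, thing): "centre" ([column, row] in pixels: a listed point, or the origin of a listed thing).
The state is a dict: "clock": time; "joint_pos": joint angles; "qvel": joint speeds; "effort": joint torques, N m; "tool_pos": TCP position; "tool_rot": TCP orientation; "wrist_force": force on the tool from outside, world axes, zero at the start; "wrist_torque": the same for the moment, N m; "width": finger opening in mm; "grip_force": force on a finger pad.
Only numpy, scipy, OpenCV 4.12 (cv2) and the standard library are available. Lean on these libraries where they do the work, as an engineer would, in place of code of your own. Each camera call takes 0.05 s, during which the arm holds its last target. There are 200 camera calls.

### The job

Lay the walnut hand grip flat on the rubber pad of the slide's carriage, centred on the pad and lengthwise with it, and wind the handwheel until the carriage's pointer stands level with the blade of the set mark clipped on the side rail, so the grip is in position for drilling. Move the carriage only with the handwheel, and leave the other things on the table where they are.

Things in the scene. Friction and masses are not known exactly. Their poses are not given: they have to be found in the camera images.
- jig: grey bed of the feed slide, fixed to the table: 120 mm wide (its x), 370 long (y), 26 high; origin at the centre of its underside. The handwheel stands on a gearbox at its -y end, its axis at y = -125 mm; the carriage runs along y beyond it; an aluminium side rail (top 34 mm up) runs along its +x side.
- wheel (a joint): turn of the handwheel in rad; grows when turned clockwise seen from above, which moves the carriage away from the wheel (bed's +y) by 8 mm per rad (50 mm a turn). It is stiff (about 0.3 N m) and stays where left; range -0.2 to 7.
- wheel_top (a point): point on the handwheel's vertical axis, level with its rim's top, 117 mm above the table. A bare steel dish, no crank handle: 130 mm across, upright rim wall 12 mm thick (mid-wall radius 59 mm) rising 34 mm above a solid web; low hub 32 mm across, 6 mm high. Grip the rim wall from above, one finger inside, one outside. A black line on the rim's top shows its turn.
- carriage: aluminium carriage plate of the slide, 116 mm (x) by 130 mm (y, along the bed), 15 mm thick, origin at the centre of its underside, 38 mm above the table; carries the rubber pad on top and the pointer at its +x edge.
- pad (a point): centre of the top face of the black rubber pad on the aluminium carriage, 56 mm along the bed's x and 116 mm along the bed's y, top 56 mm above the table, 3 mm above the carriage plate (116 x 130 mm); axes parallel to the bed's.
- pointer (a point): tip of the carriage's dark steel pointer, in the middle of the carriage's +x edge, 53 mm above the table; moves with the carriage; axes parallel to the bed's.
- mark_tip (a point): tip of the set mark's 3 mm thick upright steel blade, at the end towards the carriage, 53 mm above the table. The mark is a small dark steel clip fixed on the side rail, beside the carriage; axes parallel to the bed's. The pointer is level with it when both have the same y along the bed.
- grip: loose walnut hand grip, 160 g: body 100 mm long (its x), 34 wide (y), 30 high; heel 52 wide and 24 high at its -x end (x = -50 to -32 mm); block 26 mm square on top, up to 46 mm high, near its +x end (x = 21 to 47). Origin: centre of its flat underside. The biggest of three walnut parts, the only one with heel and block; lies left or right of the slide.
- cheek: flat walnut strip with one round end, 95 x 30 x 12 mm, not needed; leave it. Origin near the centre of its underside.
- wedge: small stepped walnut piece, 60 x 45 mm, 27 mm high at one end, not needed; leave it. Origin at the centre of its underside.
- can: dark spray can with red cap, 52 mm across, 160 mm high; leave it. Origin at the centre of its underside.
- driver: screwdriver with blue handle, 150 mm, lying along its x; leave it.
- driver2: small screwdriver with yellow handle, 140 mm, lying along its x; leave it.
- tray: black divided screw tray, 70 x 110 x 30 mm; leave it. Origin at the centre of its underside.
- mug: white mug, 80 mm across, 95 mm high; leave it. Origin at the centre of its underside.
Mind the look-alikes: they are no part of the job. What is shaped like the grip but red or turquoise is not meant.

How it is judged (in metres and radians):
At the end, for the whole second after the job is handed in: The pointer is within 2 mm of the mark's blade along the bed, the wheel at rest; the grip lies at rest on the pad on its flat underside (within 0.1 rad of level), its origin within 12 mm of the pad's centre, its length within 0.2 rad of the pad's length, either way round (y of pointer in the frame of mark_tip between -0.002 and 0.002 m and horizontal distance between grip and pad below 0.012 m and angle between the x axis of grip and the y axis of pad, either way round below 0.2 rad and z of grip in the frame of pad between -0.004 and 0.004 m and angle between grip's own z axis and vertical below 0.1 rad and linear speed of grip below 0.02 m/s and velocity of joint wheel between -0.05 and 0.05 rad/s); the robot touches nothing.
It fails at once if another thing on the table is moved more than 30 mm (distance of any of cheek, wedge, can, driver, driver2, tray, mug from where it was at the start of the episode above 0.03 m).
It fails at once if the arm pushes the carriage itself with more than 20 N (contact force between any of the arm, the fingers and carriage above 20 N).
It also fails if it takes over 72 s, if anything falls off the work surface, if the arm or the gripper's body presses on something with over 40 N, if the wrist force passes 120 N, or if a joint passes its speed limit or range.

## Working session

There is one attempt and no reset: what is moved stays moved. The work goes in short steps, Python scripts to look and compute and a shell command to move; the robot and the scene stay as the last step left them, time stands still between calls to the robot, and variables do not carry over. Pictures are saved under pics/ and viewed, at most 10 in all, crops included, and the job is handed in when it is done.

```bash
mkdir -p pics; cat > h.py <<'E'
import numpy as np, cv2
from plant import r, eyes, find_in, outline_of, spot_point
from scipy.spatial.transform import Rotation as Ro
def save(p,n,box=None,s=1):
    f=p["frame"][:,:,::-1]
    if box: f=f[box[1]:box[3],box[0]:box[2]]
    cv2.imwrite("pics/"+n,cv2.resize(f,None,fx=s,fy=s,interpolation=cv2.INTER_CUBIC))
def world(p,u,v,d):
    c=np.stack([(u-p["cx"])/p["fx"]*d,(v-p["cy"])/p["fy"]*d,d*np.ones_like(u*1.)],-1)
    return (c-p["t"])@np.asarray(p["R"])
def atz(p,u,v,z):
    R=np.asarray(p["R"]);c=-R.T@p["t"];ray=R.T@np.array([(u-p["cx"])/p["fx"],(v-p["cy"])/p["fy"],1])
    return c+ray*(z-c[2])/ray[2]
def proj(p,X):
    c=np.asarray(p["R"])@X+p["t"];return c[0]/c[2]*p["fx"]+p["cx"],c[1]/c[2]*p["fy"]+p["cy"]
E
python3 - <<'E'
from h import *
np.set_printoptions(precision=1,suppress=True)
a=eyes.grab_frame("top");b=eyes.grab_frame("side")
save(a,"top.png",s=1.4);save(b,"side.png",s=1.4)
z=dict(wheel_top=117,pad=56,pointer=53,mark_tip=53,grip=0,jig=0,cheek=0,wedge=0,can=0,tray=0,mug=0)
for n,(k) in enumerate(z):
    for p,q in((a,"top"),(b,"side")):
        print(k,q,[(np.round(s["centre"]),round(s["p"],2),atz(p,*s["centre"],z[k])[:2]) for s in spot_point(p,k)[:4]])
s=r.sense();print(s["clock"],s["tool_pos"],s["tool_rot"],r.finger_overhang,s["width"])
E
```

```text
wheel_top top [(array([350., 199.]), 0.75, array([ 562.5, -142.7])), (array([266., 176.]), 0.53, array([618.8,  52.4]))]
wheel_top side [(array([343., 222.]), 0.96, array([ 572.7, -144.6])), (array([289., 219.]), 0.35, array([495.8, -43.6]))]
pad top [(array([284., 202.]), 0.72, array([563.3,   9.9]))]
pad side [(array([290., 219.]), 0.84, array([552.7,   1.5]))]
pointer top [(array([283., 175.]), 0.9, array([630.2,  10.7]))]
pointer side [(array([308., 206.]), 0.75, array([628.9,   4.9])), (array([221., 185.]), 0.26, array([541.2, 245.5]))]
mark_tip top [(array([284., 204.]), 0.62, array([559.6,   9.9])), (array([270., 173.]), 0.39, array([634.9,  43.5]))]
mark_tip side [(array([295., 199.]), 0.55, array([628.9,  49.2]))]
grip top [(array([100., 280.]), 0.94, array([376.1, 478. ])), (array([132., 164.]), 0.75, array([671.7, 397.6])), (array([154., 251.]), 0.66, array([448. , 342.2]))]
grip side [(array([127., 194.]), 0.88, array([377.2, 468.9])), (array([219., 160.]), 0.8, array([678.2, 401.7])), (array([179., 199.]), 0.63, array([461.8, 338.9]))]
jig top [(array([292., 204.]), 0.73
[... 242 characters left out ...]
.7, 226.9]))]
cheek side [(array([381., 323.]), 0.79, array([ 466.1, -337.2]))]
wedge top [(array([170., 198.]), 0.96, array([581.2, 299.7]))]
wedge side [(array([221., 185.]), 0.51, array([588.5, 298. ]))]
can top [(array([412., 179.]), 0.73, array([ 623.5, -321.4]))]
can side [(array([415., 281.]), 0.61, array([ 626.1, -329.3]))]
tray top [(array([200., 140.]), 0.78, array([730.8, 223.5]))]
tray side [(array([271., 172.]), 0.69, array([735.6, 232.3]))]
mug top [(array([392., 136.]), 0.85, array([ 733.9, -275. ]))]
mug side [(array([418., 245.]), 0.86, array([ 743.5, -269.7])), (array([273., 170.]), 0.69, array([748.2, 233.3]))]
1.2 [274.4 589.3 221.3] [-0.7 -3.1 -0. ] 19.0 85.3639687066858
```

View pics/top.png

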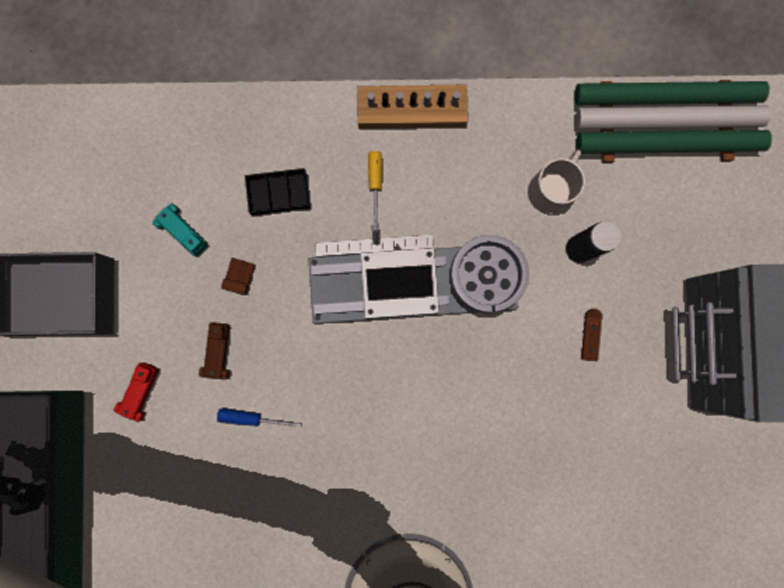

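View pics/side.png

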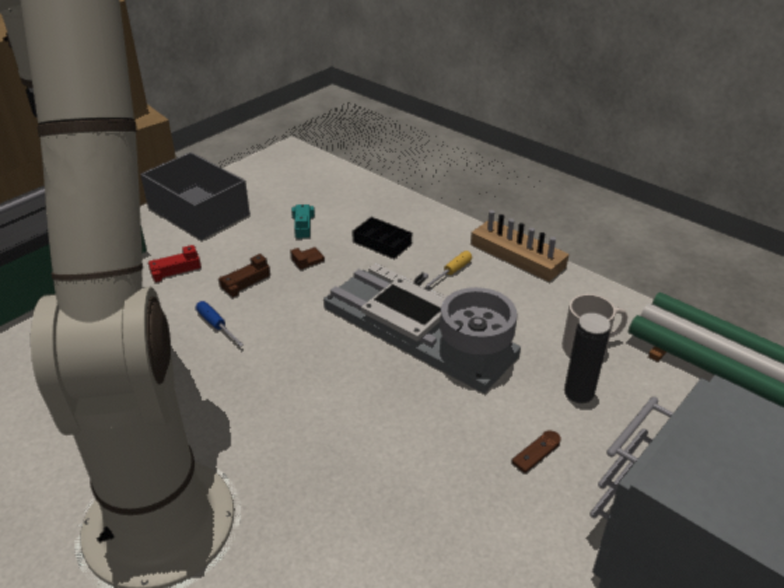

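The candidates for the grip, in top.png pixels, are walnut (216,351), red (137,391) and turquoise (180,229). The wedge at (238,276) and the cheek at (591,335) are the other walnut parts. I choose walnut (216,351), which has both heel and block. The bed lies along world +y. The pointer is at about (397,246) and the set mark at about (376,236), with the yellow screwdriver's tip just behind it.

```bash
python3 - <<'E'
from h import *
np.set_printoptions(precision=3,suppress=True)
a=eyes.grab_frame("top");b=eyes.grab_frame("side")
save(a,"grip.png",(80,140,210,300),4.5 if 0 else 3.7)
v,u=np.mgrid[0:420,0:560]
for p in(a,b):
    P=world(p,u,v,p["depth"]); P[p["depth"]==0]=1e6
    x,y,z=P[...,0],P[...,1],P[...,2]
    m=(abs(z-117)<6)&(np.hypot(x-566,y+143)<90)
    X=P[m]; A=np.c_[2*X[:,:2],np.ones(len(X))]
    s=np.linalg.lstsq(A,(X[:,:2]**2).sum(1),rcond=None)[0]
    print("wheel",s[:2],np.sqrt(s[2]+s[0]**2+s[1]**2),np.median(X[:,2]),len(X))
    m=(np.hypot(x-455,y-341)<75)&(z>8)&(z<60)
    X=P[m];rc=cv2.minAreaRect(X[:,:2].astype(np.float32));print("grip",rc,len(X),X[:,2].max())
    bl=X[X[:,2]>39];print(" block",bl[:,:2].mean(0),len(bl))
    m2=(abs(z-53)<3.5)&(np.hypot(x-562,y-8)<95)
    print("carriage",cv2.minAreaRect(P[m2][:,:2].astype(np.float32)))
E
```

```text
wheel [ 572.235 -142.59 ] 58.899101477773314 115.48917642635473 794
grip ((444.6302185058594, 324.29833984375), (68.31156158447266, 104.39299774169922), 72.79141998291016) 643 51.02135507093396
 block [483.532 332.247] 110
carriage ((577.99951171875, 7.510303497314453), (144.19287109375, 129.62408447265625), 2.9764161109924316)
wheel [ 569.791 -143.415] 59.06594303007473 115.43325104327789 614
grip ((448.1510009765625, 335.71417236328125), (55.37570571899414, 102.13712310791016), 83.09899139404297) 514 48.7857297530761
 block [481.266 330.723] 62
carriage ((573.5811157226562, 7.926540374755859), (145.43702697753906, 131.93978881835938), 3.081981658935547)
```

View pics/grip.png

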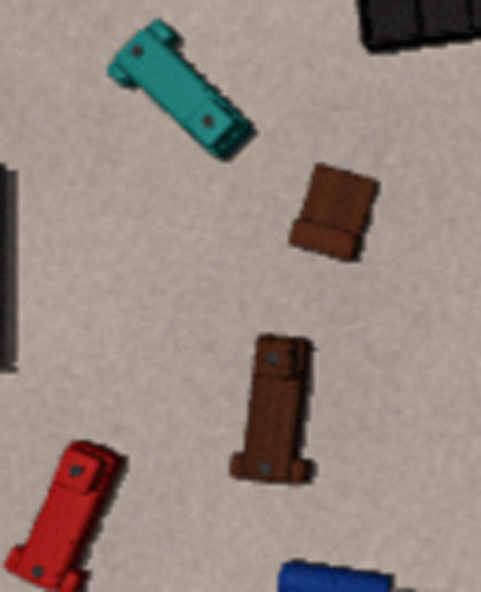

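The crop confirms it: the walnut part at the crop's centre has a heel at the bottom and a block at the top, and points roughly along world +x. I'll work the wheel first.

```bash
cat >> h.py <<'E'
def go(x,y,z,yaw,level=True):
    """dp (cm) / dr to put the TCP at x,y,z, tool down, tool-x axis at world yaw (rad)."""
    s=r.sense();R0=Ro.from_rotvec(s["tool_rot"])
    T=Ro.from_matrix(np.c_[[np.cos(yaw),np.sin(yaw),0],[np.sin(yaw),-np.cos(yaw),0],[0,0,-1]])
    d=R0.inv().apply(np.array([x,y,z])-s["tool_pos"])/10
    return np.round(d,2),np.round((R0.inv()*T).as_rotvec(),3)
def st():
    s=r.sense();m=Ro.from_rotvec(s["tool_rot"]).as_matrix()
    print("t%.2f"%s["clock"],"p",np.round(s["tool_pos"],1),"xyaw %.3f"%np.arctan2(m[1,0],m[0,0]),"tilt %.3f"%np.arccos(-m[2,2]),"q",np.round(s["joint_pos"],2),"F",np.round(s["wrist_force"],1),"w %.1f g %.1f"%(s["width"],s["grip_force"]))
E
python3 - <<'E'
from h import *
st()
for yaw in (0,1.57,3.14,-1.57,2.7): 
  print(yaw,go(571,-143,200,yaw))
E
```

```text
t1.30 p [274.3 589.3 221.3] xyaw 2.706 tilt 0.000 q [-0.87  0.5  -0.43  1.55  0.22  1.14 -0.21] F [ 0.6  0.4 -0.2] w 85.9 g 0.0
0 (array([-57.8 , -53.86,   2.13]), array([-0.   , -0.   ,  2.706]))
1.57 (array([-57.8 , -53.86,   2.13]), array([-0.   , -0.   ,  1.136]))
3.14 (array([-57.8 , -53.86,   2.13]), array([ 0.   , -0.   , -0.434]))
-1.57 (array([-57.8 , -53.86,   2.13]), array([ 0.   , -0.   , -2.007]))
2.7 (array([-57.8 , -53.86,   2.13]), array([ 0.   , -0.   ,  0.006]))
```

```bash
python3 - <<'E'
from h import *
print(go(550.3,-87.8,200,3.5))
E
```

```text
(array([-53.6 , -49.73,   2.13]), array([ 0.   , -0.   , -0.794]))
```

```bash
python3 -m creep '[{"dp":[-3,-3,0],"dr":[0,0,0],"hand":4},{"dp":[-6,-6,0],"dr":[0,0,0],"hand":4},{"dp":[-10,-9,0],"dr":[0,0,0],"hand":4},{"dp":[-14,-13,0],"dr":[0,0,-0.1],"hand":4},{"dp":[-18,-17,0],"dr":[0,0,-0.2],"hand":4},{"dp":[-22,-20.5,0],"dr":[0,0,-0.3],"hand":4},{"dp":[-26,-24,0],"dr":[0,0,-0.4],"hand":4},{"dp":[-30,-28,0],"dr":[0,0,-0.5],"hand":4}]' 60
python3 - <<'E'
from h import *
st();print(go(550.3,-87.8,170,3.5))
E
```

```text
clock: 2.3
tool_pos: [428.9, 207.5, 221.7]
tool_rot: [-0.107, 3.139, 0.001]
wrist_force: [1.0, 0.6, 0.2]
width: 40.0
grip_force: 0.0
t2.30 p [428.9 207.5 221.7] xyaw -3.074 tilt 0.001 q [-0.17  0.18 -0.37  1.97  0.08  1.    1.06] F [1.  0.6 0.2] w 40.0 g 0.0
(array([-10.1 , -30.29,   5.17]), array([ 0.   ,  0.001, -0.29 ]))
```

```bash
python3 -m creep '[{"dp":[-1.3,-4,0.5],"dr":[0,0,0],"hand":4},{"dp":[-2.6,-8,1],"dr":[0,0,-0.05],"hand":4},{"dp":[-4,-12,2],"dr":[0,0,-0.1],"hand":4},{"dp":[-5.3,-16,3],"dr":[0,0,-0.15],"hand":4},{"dp":[-6.7,-20,4],"dr":[0,0,-0.2],"hand":4},{"dp":[-8,-24,4.5],"dr":[0,0,-0.25],"hand":4},{"dp":[-9.2,-27.5,5],"dr":[0,0,-0.29],"hand":4},{"dp":[-10.1,-30.3,5.2],"dr":[0,0,-0.29],"hand":4}]' 
python3 - <<'E'
from h import *
np.set_printoptions(precision=1,suppress=True)
st();print(go(550.3,-87.8,108,3.5))
s=r.sense();p=eyes.grab_frame("wrist");save(p,"w1.png",s=1.4)
T=np.array(p["tool_from_camera"]);R0=Ro.from_rotvec(s["tool_rot"]).as_matrix()
for k,z in dict(wheel_top=117,pad=56,pointer=53,mark_tip=53).items():
    for q in spot_point(p,k)[:2]:
        u,v=q["centre"];d=np.array([(u-p["cx"])/p["fx"],(v-p["cy"])/p["fy"]]);t=np.hypot(*d)
        ray=np.array([*(d/t*np.sin(t)),np.cos(t)]);o=R0@T[:3,3]+s["tool_pos"];ray=R0@T[:3,:3]@ray
        print(k,q["centre"],q["p"],o+ray*(z-o[2])/ray[2])
E
```

```text
clock: 3.3
tool_pos: [548.7, -88.9, 169.0]
tool_rot: [0.552, -3.093, 0.0]
wrist_force: [-0.8, -0.1, -0.1]
width: 40.3
grip_force: 0.0
t3.30 p [548.7 -88.9 169. ] xyaw -2.788 tilt 0.000 q [ 0.3  0.4 -0.2  1.9  0.1  0.9  2. ] F [-0.8 -0.1 -0.1] w 40.3 g 0.0
(array([-0.2,  0.1,  6.1]), array([-0., -0., -0.]))
wheel_top [190.8, 229.8] 0.66 [ 573.7 -143.7  117. ]
pad [371.2, 254.8] 0.82 [566.8   8.2  56. ]
mark_tip [195.0, 230.2] 0.64 [ 600.5 -149.6   53. ]
mark_tip [340.6, 226.8] 0.37 [552.4 -29.2  53. ]
```

View pics/w1.png

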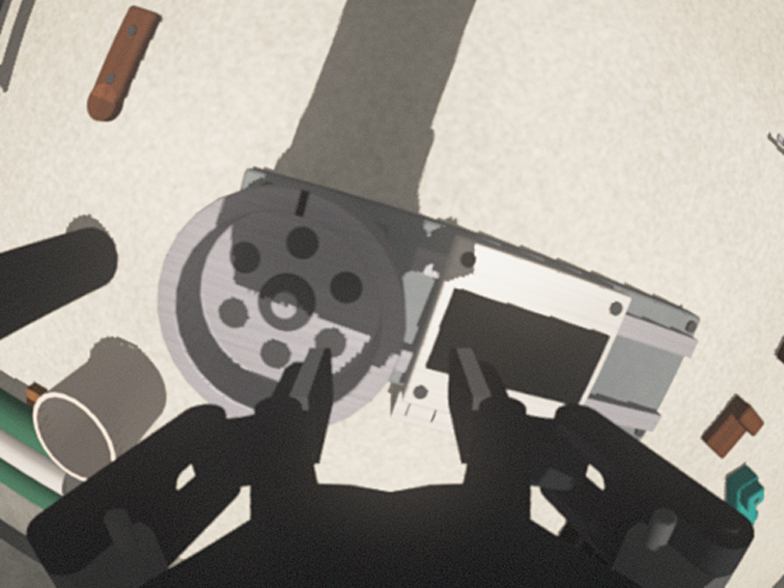

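The wrist view shows the fingers straddling the rim wall's far side, near (390,370). The carriage lies to the right and the black rim line is at (303,203). I'll descend and close.

```bash
python3 -m creep '[{"dp":[-0.25,0,1],"dr":[0,0,0],"hand":4},{"dp":[-0.25,0,2.5],"dr":[0,0,0],"hand":4},{"dp":[-0.25,0,4],"dr":[0,0,0],"hand":4},{"dp":[-0.25,0,5.5],"dr":[0,0,0],"hand":4},{"dp":[-0.25,0,6.1],"dr":[0,0,0],"hand":4},{"dp":[-0.25,0,6.1],"dr":[0,0,0],"hand":4},{"dp":[-0.25,0,6.1],"dr":[0,0,0],"hand":0.5},{"dp":[-0.25,0,6.1],"dr":[0,0,0],"hand":0.5}]' 60
python3 - <<'E'
from h import *
st()
E
```

```text
clock: 4.55
tool_pos: [551.2, -86.3, 108.9]
tool_rot: [-0.553, 3.091, -0.001]
wrist_force: [0.0, -0.2, -1.1]
width: 5.6
grip_force: 0.0
t4.55 p [551.2 -86.3 108.9] xyaw -2.787 tilt 0.001 q [ 0.26  0.45 -0.19  1.89  0.11  0.81  1.94] F [ 0.  -0.2 -1.1] w 5.6 g 0.0
```

```bash
python3 - <<'E'
from h import *
p=eyes.grab_frame("wrist");save(p,"w2.png",(90,120,490,420),2)
st()
E
```

```text
t4.60 p [551.1 -86.3 108.8] xyaw -2.787 tilt 0.001 q [ 0.26  0.45 -0.19  1.89  0.11  0.81  1.94] F [-0.1  0.1 -0.2] w 4.9 g 0.0
```

View pics/w2.png

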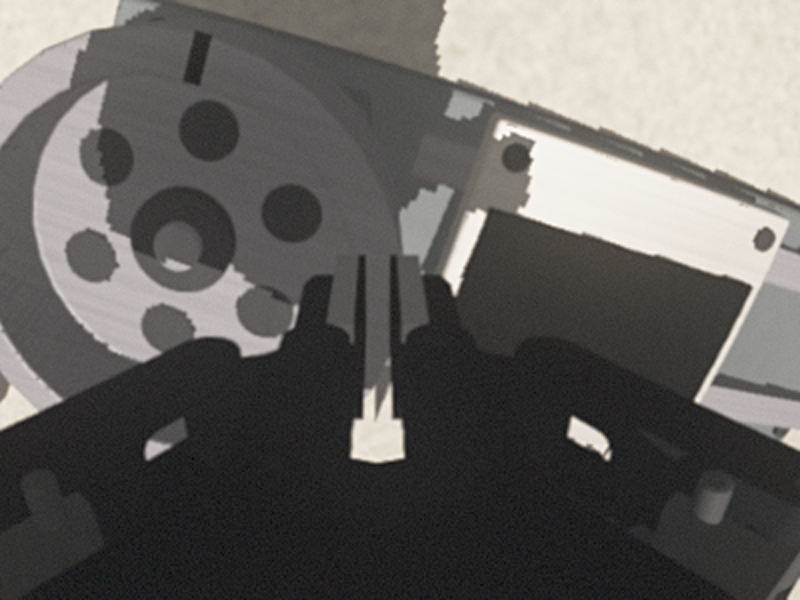

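The closed fingertips appear at (377,260) in this crop and overlap the rim in the picture, but no wall is felt. I'll check the depth.

```bash
python3 - <<'E'
from h import *
np.set_printoptions(precision=0,suppress=True,linewidth=220)
s=r.sense();p=eyes.grab_frame("wrist")
T=np.array(p["tool_from_camera"]);R0=Ro.from_rotvec(s["tool_rot"]).as_matrix()
v,u=np.mgrid[0:420,0:560]
dx=(u-p["cx"])/p["fx"];dy=(v-p["cy"])/p["fy"];t=np.hypot(dx,dy)+1e-9
ray=np.stack([dx/t*np.tan(t),dy/t*np.tan(t),np.ones_like(t)],-1)*p["depth"][...,None]
W=(ray@T[:3,:3].T+T[:3,3])@R0.T+s["tool_pos"]
tool=ray@T[:3,:3].T+T[:3,3]
for row in range(225,290,8):
    print(row,"z",W[row,245:315:6,2],"ty",tool[row,245:315:6,1])
x,y,z=np.moveaxis(W,-1,0)
m=(abs(z-117)<5)&(np.hypot(x-572,y+143)<80)&(v<235)&(p["depth"]>0)
X=W[m];A=np.c_[2*X[:,:2],np.ones(len(X))];q=np.linalg.lstsq(A,(X[:,:2]**2).sum(1),rcond=None)[0]
print("wheel",np.round(q[:2],1),np.sqrt(q[2]+q[0]**2+q[1]**2),np.median(X[:,2]),len(X))
E
```

```text
225 z [ 82.  83.  83. 117. 116. 117. 117. 104.  26.  26.  26.  26.] ty [-20. -16. -13.  -8.  -5.  -2.   1.   4.  11.  15.  20.  25.]
233 z [ 83.  83.  82. 117. 116. 117. 117. 116.  26.  26.  26.  26.] ty [-20. -16. -13.  -8.  -5.  -2.   1.   4.  11.  16.  20.  25.]
241 z [ 82.  83.  82.  82. 116. 117. 116. 116.  26.  26.  25.  25.] ty [-20. -16. -13.  -9.  -5.  -2.   1.   4.  11.  16.  21.  25.]
249 z [ 82.  82.  83. 124. 124. 115. 116. 125. 125.  25.  25.  43.] ty [-20. -17. -13.  -7.  -5.  -2.   1.   4.   6.  16.  21.  23.]
257 z [ 84. 126. 126. 133. 133. 117. 118. 133. 133. 134. 125.  51.] ty [-20. -13. -10.  -7.  -4.  -2.   1.   3.   6.   8.  12.  23.]
265 z [133. 133. 141. 142. 141. 117. 117. 141. 141. 142. 133. 134.] ty [-15. -12.  -9.  -7.  -4.  -2.   1.   3.   6.   8.  11.  14.]
273 z [142. 141. 148. 149. 148. 117. 116. 148. 148. 149. 140. 140.] ty [-14. -12.  -9.  -6.  -4.  -2.   1.   3.   5.   8.  11.  13.]
281 z [148. 157. 156. 155. 156. 117. 117. 155. 156. 155. 157. 157.] ty [-14. -10.  -8.  -6.  -4.  -2.   1.   3.   5.   7.   9.  11.]
289 z [166. 166. 163. 162. 156. 117. 116. 155. 164. 163. 166. 165.] ty [-12. -10.  -8.  -6.  -4.  -2.   1.   3.   5.   7.   9.  11.]
wheel [ 568. -141.] 56.26171262314219 116.52350413825965 7280
```

Depth puts the closed tips at z≈120, about 30 mm higher than TCP minus overhang, so they are just above the rim (117). I'll open, go about 25 mm lower, and close.

```bash
python3 -m creep '[{"dp":[0,-0.15,0],"dr":[0,0,0],"hand":4},{"dp":[0,-0.15,0],"dr":[0,0,0],"hand":4},{"dp":[0,-0.15,0.8],"dr":[0,0,0],"hand":4},{"dp":[0,-0.15,1.6],"dr":[0,0,0],"hand":4},{"dp":[0,-0.15,2.4],"dr":[0,0,0],"hand":4},{"dp":[0,-0.15,2.4],"dr":[0,0,0],"hand":4},{"dp":[0,-0.15,2.4],"dr":[0,0,0],"hand":0.5},{"dp":[0,-0.15,2.4],"dr":[0,0,0],"hand":0.5}]' 60
python3 - <<'E'
from h import *
st()
E
```

```text
clock: 5.65
tool_pos: [551.4, -86.1, 84.6]
tool_rot: [-0.556, 3.092, 0.002]
wrist_force: [0.1, 3.3, 0.9]
width: 12.7
grip_force: 56.7
t5.65 p [551.4 -86.1  84.6] xyaw -2.786 tilt 0.001 q [ 0.26  0.49 -0.19  1.9   0.12  0.77  1.93] F [0.1 3.3 0.9] w 12.7 g 56.7
```

```bash
python3 -m creep '[{"dp":[-0.9,-0.07,0],"dr":[0,0,0.15],"hand":0.5},{"dp":[-1.77,-0.27,0],"dr":[0,0,0.3],"hand":0.5},{"dp":[-2.61,-0.6,0],"dr":[0,0,0.45],"hand":0.5},{"dp":[-3.39,-1.05,0],"dr":[0,0,0.6],"hand":0.5},{"dp":[-4.09,-1.61,0],"dr":[0,0,0.75],"hand":0.5},{"dp":[-4.7,-2.27,0],"dr":[0,0,0.9],"hand":0.5},{"dp":[-5.2,-3.01,0],"dr":[0,0,1.05],"hand":0.5},{"dp":[-5.59,-3.83,0],"dr":[0,0,1.2],"hand":0.5}]' 80
python3 - <<'E'
from h import *
st()
E
```

```text
clock: 6.65
tool_pos: [616.1, -102.8, 84.7]
tool_rot: [-1.294, -2.86, -0.001]
wrist_force: [-7.1, 2.7, 5.4]
width: 12.3
grip_force: 75.6
t6.65 p [ 616.1 -102.8   84.7] xyaw 2.292 tilt 0.003 q [ 0.04  0.58  0.11  1.73 -0.08  0.84  0.91] F [-7.1  2.7  5.4] w 12.3 g 75.6
```

```bash
python3 -m creep '[{"dp":[-0.9,-0.07,0],"dr":[0,0,0.15],"hand":0.5},{"dp":[-1.77,-0.27,0],"dr":[0,0,0.3],"hand":0.5},{"dp":[-2.61,-0.6,0],"dr":[0,0,0.45],"hand":0.5},{"dp":[-3.39,-1.05,0],"dr":[0,0,0.6],"hand":0.5},{"dp":[-4.09,-1.61,0],"dr":[0,0,0.75],"hand":0.5},{"dp":[-4.7,-2.27,0],"dr":[0,0,0.9],"hand":0.5},{"dp":[-5.2,-3.01,0],"dr":[0,0,1.05],"hand":0.5},{"dp":[-5.59,-3.83,0],"dr":[0,0,1.2],"hand":0.5}]'
python3 -c "from h import *;st()"
python3 -m creep '[{"dp":[-0.9,-0.07,0],"dr":[0,0,0.15],"hand":0.5},{"dp":[-1.77,-0.27,0],"dr":[0,0,0.3],"hand":0.5},{"dp":[-2.61,-0.6,0],"dr":[0,0,0.45],"hand":0.5},{"dp":[-3.39,-1.05,0],"dr":[0,0,0.6],"hand":0.5},{"dp":[-4.09,-1.61,0],"dr":[0,0,0.75],"hand":0.5},{"dp":[-4.7,-2.27,0],"dr":[0,0,0.9],"hand":0.5},{"dp":[-5.2,-3.01,0],"dr":[0,0,1.05],"hand":0.5},{"dp":[-5.59,-3.83,0],"dr":[0,0,1.2],"hand":0.5}]'
python3 - <<'E'
from h import *
np.set_printoptions(precision=1,suppress=True)
st()
for n in("top","side"):
    p=eyes.grab_frame(n)
    for k,z in dict(pad=56,pointer=53,mark_tip=53).items():
        print(n,k,[(np.round(s["centre"]),round(s["p"],2),atz(p,*s["centre"],z)[:2]) for s in spot_point(p,k)[:2]])
save(p,"s2.png",(230,160,390,280),5)
E
```

```text
clock: 7.65
tool_pos: [623.5, -168.1, 84.6]
tool_rot: [-2.678, -1.63, 0.002]
wrist_force: [-8.9, 7.3, 9.2]
width: 12.1
grip_force: 76.9
t7.65 p [ 623.5 -168.1   84.6] xyaw 1.093 tilt 0.007 q [-0.06  0.64  0.4   1.68 -0.31  0.89 -0.01] F [-8.9  7.3  9.2] w 12.1 g 76.9
clock: 8.65
tool_pos: [566.0, -199.1, 84.6]
tool_rot: [-3.131, 0.164, 0.002]
wrist_force: [-1.7, 9.1, 6.3]
width: 12.3
grip_force: 78.6
t8.65 p [ 566.  -199.1   84.6] xyaw -0.104 tilt 0.006 q [-0.2  0.7  0.7  1.8 -0.5  0.9 -0.9] F [-1.7  9.1  6.3] w 12.3 g 78.6
top pad [(array([270., 206.]), 0.76, array([554.7,  43.7]))]
top pointer [(array([273., 174.]), 0.67, array([631.8,  36.4]))]
top mark_tip [(array([270., 176.]), 0.56, array([628.7,  44.1]))]
side pad [(array([279., 215.]), 0.78, array([547.1,  33.4]))]
side pointer [(array([300., 204.]), 0.72, array([621.8,  25.8]))]
side mark_tip [(array([299., 200.]), 0.56, array([633.6,  38.7]))]
```

```bash
python3 -m creep '[{"dp":[-0.9,-0.07,0],"dr":[0,0,0.15],"hand":0.5},{"dp":[-1.77,-0.27,0],"dr":[0,0,0.3],"hand":0.5},{"dp":[-2.61,-0.6,0],"dr":[0,0,0.45],"hand":0.5},{"dp":[-3.39,-1.05,0],"dr":[0,0,0.6],"hand":0.5},{"dp":[-4.09,-1.61,0],"dr":[0,0,0.75],"hand":0.5},{"dp":[-4.09,-1.61,0],"dr":[0,0,0.75],"hand":0.5},{"dp":[-4.09,-1.61,0],"dr":[0,0,0.75],"hand":0.5},{"dp":[-4.09,-1.61,0],"dr":[0,0,0.75],"hand":0.5}]'
cat >> h.py <<'E'
def wrist(names,pic=None,**k):
    s=r.sense();p=eyes.grab_frame("wrist")
    if pic: save(p,pic,**k)
    T=np.array(p["tool_from_camera"]);R0=Ro.from_rotvec(s["tool_rot"]).as_matrix();o=R0@T[:3,3]+s["tool_pos"]
    def f(u,v,z):
        d=np.array([(u-p["cx"])/p["fx"],(v-p["cy"])/p["fy"]]);t=np.hypot(*d)
        ray=R0@T[:3,:3]@np.array([*(d/t*np.sin(t)),np.cos(t)]);return o+ray*(z-o[2])/ray[2]
    for n,z in names.items():
        for q in spot_point(p,n)[:3]: print(n,np.round(q["centre"],1),"%.2f"%q["p"],np.round(f(*q["centre"],z),1))
    v,u=np.mgrid[0:420,0:560];dx=(u-p["cx"])/p["fx"];dy=(v-p["cy"])/p["fy"];t=np.hypot(dx,dy)+1e-9
    W=np.stack([dx/t*np.tan(t),dy/t*np.tan(t),np.ones_like(t)],-1)*p["depth"][...,None]
    W=(W@T[:3,:3].T+T[:3,3])@R0.T+s["tool_pos"];W[p["depth"]==0]=1e6
    return p,f,W
E
python3 - <<'E'
from h import *
st();wrist(dict(pad=56,pointer=53,mark_tip=53,wheel_top=117),"w3.png",s=1.4)
E
```

```text
clock: 10.05
tool_pos: [527.5, -179.0, 84.7]
tool_rot: [-2.857, 1.293, 0.004]
wrist_force: [-1.1, 9.4, 7.5]
width: 12.1
grip_force: 76.4
t10.05 p [ 527.5 -179.    84.7] xyaw -0.850 tilt 0.006 q [-0.39  0.66  0.9   1.93 -0.67  0.89 -1.56] F [-1.1  9.4  7.5] w 12.1 g 76.4
pointer [ 29.4 336.5] 0.87 [632.   58.1  53. ]
mark_tip [ 30.  327.6] 0.84 [634.8  44.9  53. ]
wheel_top [144.6 285.3] 0.75 [ 572.2 -139.1  117. ]
```

View pics/w3.png

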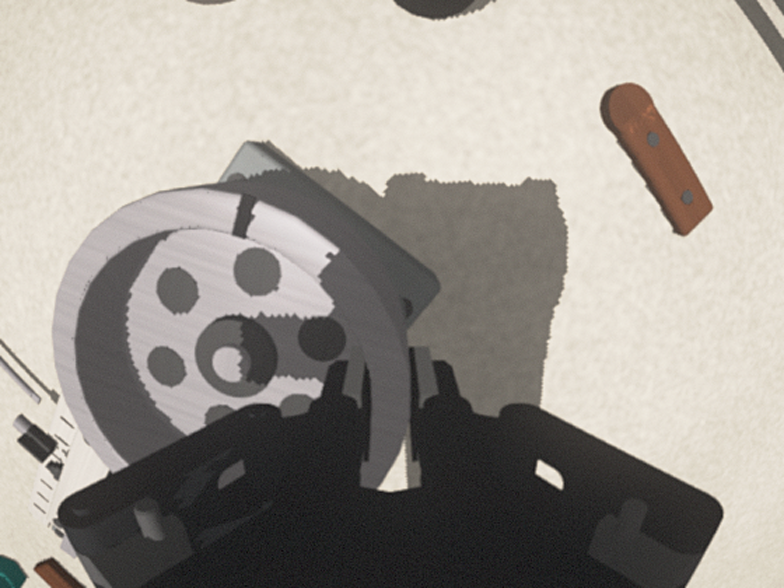

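The pointer is at the picture's edge (about (40,470)), so I'll release, lift and look from above.

```bash
python3 -m creep '[{"dp":[0,0,0],"dr":[0,0,0],"hand":3},{"dp":[0,0,0],"dr":[0,0,0],"hand":4},{"dp":[0,0,-2],"dr":[0,0,0],"hand":4},{"dp":[0,0,-5],"dr":[0,0,0],"hand":4},{"dp":[0,0,-9],"dr":[0,0,0],"hand":4},{"dp":[0,0,-13],"dr":[0,0,0],"hand":4},{"dp":[0,0,-16],"dr":[0,0,0],"hand":4},{"dp":[0,0,-16],"dr":[0,0,0],"hand":4}]'
python3 - <<'E'
from h import *
st();print(go(545,42,240,0.05))
E
```

```text
clock: 11.3
tool_pos: [528.1, -184.9, 247.9]
tool_rot: [-2.858, 1.302, -0.009]
wrist_force: [-0.4, 0.3, -1.0]
width: 40.0
grip_force: 0.0
t11.30 p [ 528.1 -184.9  247.9] xyaw -0.855 tilt 0.006 q [-0.54  0.47  1.11  1.8  -0.46  1.16 -1.72] F [-0.4  0.3 -1. ] w 40.0 g 0.0
(array([-16.02, -16.16,   0.77]), array([-0.001, -0.006, -0.905]))
```

```bash
python3 -m creep '[{"dp":[-2.5,-2.5,0],"dr":[0,0,-0.15],"hand":4},{"dp":[-5,-5,0],"dr":[0,0,-0.3],"hand":4},{"dp":[-8,-8,0],"dr":[0,0,-0.45],"hand":4},{"dp":[-11,-11,0.4],"dr":[0,0,-0.6],"hand":4},{"dp":[-14,-14,0.8],"dr":[0,0,-0.75],"hand":4},{"dp":[-16,-16.2,0.8],"dr":[0,0,-0.9],"hand":4},{"dp":[-16,-16.2,0.8],"dr":[0,0,-0.9],"hand":4},{"dp":[-16,-16.2,0.8],"dr":[0,0,-0.9],"hand":4}]'
python3 - <<'E'
from h import *
st();p,f,W=wrist(dict(pad=56,pointer=53,mark_tip=53,wheel_top=117),"w4.png",box=(180,110,380,260),s=4)
m=(abs(W[...,2]-53)<4)&(np.hypot(W[...,0]-562,W[...,1]-45)<100)
print(cv2.minAreaRect(W[m][:,:2].astype(np.float32)))
E
```

```text
clock: 12.3
tool_pos: [543.4, 42.2, 236.2]
tool_rot: [3.14, 0.067, -0.001]
wrist_force: [0.1, -1.4, 0.5]
width: 40.0
grip_force: 0.0
t12.30 p [543.4  42.2 236.2] xyaw 0.043 tilt 0.001 q [-0.83  0.36  0.88  1.83 -0.31  1.09 -1.36] F [ 0.1 -1.4  0.5] w 40.0 g 0.0
pad [274.5 167.6] 0.96 [561.9  46.7  56. ]
pointer [274.2 105.4] 0.74 [625.9  49.7  53. ]
pointer [ 86.7 144.1] 0.41 [585.3 266.5  53. ]
mark_tip [275.6  93.8] 0.75 [638.   48.8  53. ]
wheel_top [469.1 177. ] 0.60 [ 574.7 -139.5  117. ]
((579.9509887695312, 44.72505569458008), (155.24752807617188, 130.40362548828125), 3.9178614616394043)
```

View pics/w4.png

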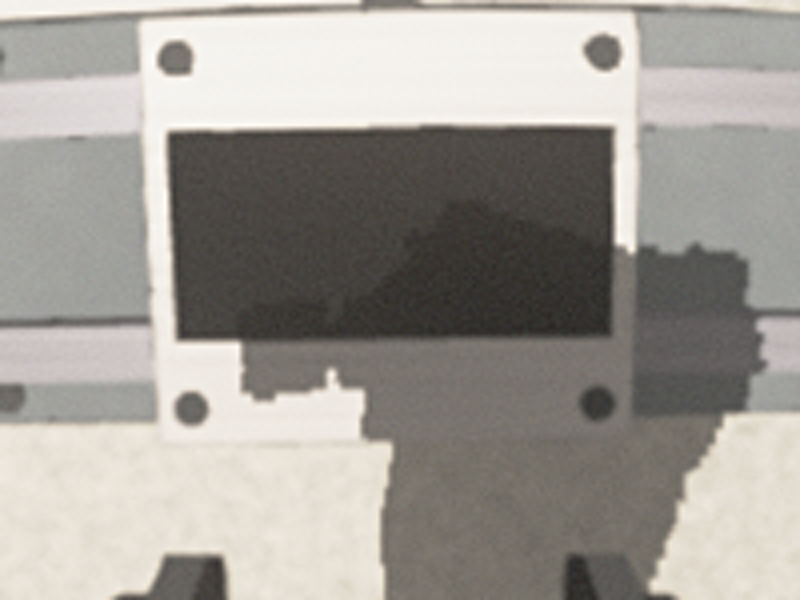

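```bash
python3 - <<'E'
from h import *
st();p,f,W=wrist({},"w5.png",box=(215,70,335,150),s=6.6)
print([np.round(f(u,v,53)[:2],1) for u,v in ((275,105),(275,93),(276,105),(230,105),(330,105))])
E
```

```text
t12.55 p [543.7  42.5 236.4] xyaw 0.043 tilt 0.000 q [-0.83  0.36  0.88  1.83 -0.31  1.09 -1.36] F [ 0.3  0.2 -0. ] w 40.1 g 0.0
[array([626.7,  49.3]), array([639.1,  49.9]), array([626.7,  48.3]), array([625.5,  95.4]), array([630.1,  -6.9])]
```

View pics/w5.png

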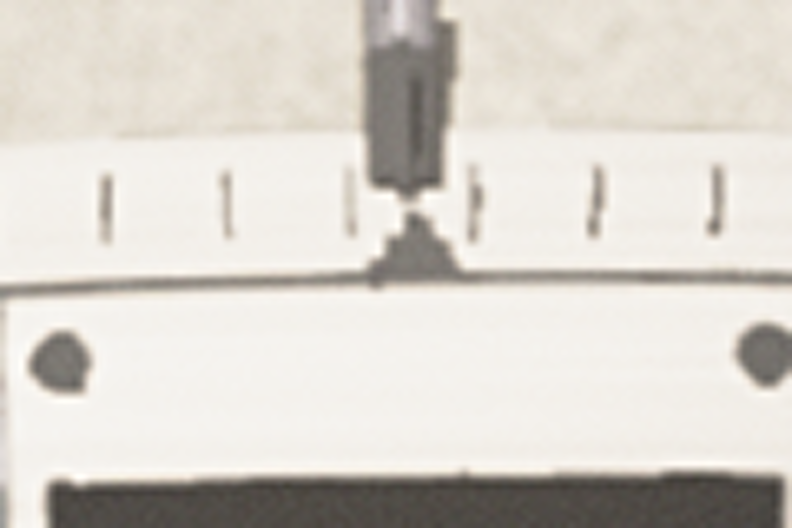

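Pointer tip at crop (411,213) and blade end at (409,192) are level to about 0.5 mm (6.6 crop px is about 1 mm), so the winding is done. Next, the grip.

```bash
python3 -m creep '[{"dp":[-1,-4,0],"dr":[0,0,-0.18],"hand":6},{"dp":[-2,-8,0],"dr":[0,0,-0.36],"hand":6},{"dp":[-3,-12,0],"dr":[0,0,-0.54],"hand":6},{"dp":[-4,-16,0],"dr":[0,0,-0.72],"hand":6},{"dp":[-5,-20,0.5],"dr":[0,0,-0.9],"hand":6},{"dp":[-6,-24,1],"dr":[0,0,-1.08],"hand":6},{"dp":[-7,-26,1.5],"dr":[0,0,-1.26],"hand":6},{"dp":[-7.2,-27,2],"dr":[0,0,-1.44],"hand":6}]'
python3 - <<'E'
from h import *
st();print(go(445,335,180,3.02))
E
```

```text
clock: 13.6
tool_pos: [458.5, 311.6, 216.0]
tool_rot: [-2.305, -2.134, 0.0]
wrist_force: [-0.6, 0.3, -0.5]
width: 59.7
grip_force: 0.0
t13.60 p [458.5 311.6 216. ] xyaw 1.494 tilt 0.001 q [-1.04  0.33  0.49  1.83 -0.18  1.03 -0.56] F [-0.6  0.3 -0.5] w 59.7 g 0.0
(array([ 2.23, -1.53,  3.6 ]), array([-0.000e+00, -1.000e-03, -1.526e+00]))
```

```bash
python3 -m creep '[{"dp":[0.5,1,0],"dr":[0,0,-0.18],"hand":6},{"dp":[1,2,0],"dr":[0,0,-0.36],"hand":6},{"dp":[2,3,0],"dr":[0,0,-0.54],"hand":6},{"dp":[2.3,4.5,0],"dr":[0,0,-0.72],"hand":6},{"dp":[2.3,4.5,0.5],"dr":[0,0,-0.9],"hand":6},{"dp":[2.3,4.5,1],"dr":[0,0,-1.08],"hand":6},{"dp":[2.3,4.5,1.5],"dr":[0,0,-1.26],"hand":6},{"dp":[2.3,4.5,2],"dr":[0,0,-1.44],"hand":6}]'
python3 -m creep '[{"dp":[0,0,0],"dr":[0,0,-0.09],"hand":6},{"dp":[0,0,0],"dr":[0,0,-0.09],"hand":6},{"dp":[0,0,0],"dr":[0,0,-0.09],"hand":6},{"dp":[0,0,0],"dr":[0,0,-0.09],"hand":6},{"dp":[0,0,0],"dr":[0,0,-0.09],"hand":6},{"dp":[0,0,0],"dr":[0,0,-0.09],"hand":6},{"dp":[0,0,0],"dr":[0,0,-0.09],"hand":6},{"dp":[0,0,0],"dr":[0,0,-0.09],"hand":6}]'
python3 - <<'E'
from h import *
np.set_printoptions(precision=1,suppress=True)
st();p,f,W=wrist(dict(grip=0),"w6.png",s=1.4)
x,y,z=np.moveaxis(W,-1,0)
for lo,hi in((8,60),(26,34),(39,60)):
    m=(np.hypot(x-448,y-336)<70)&(z>lo)&(z<hi)
    rc=cv2.minAreaRect(W[m][:,:2].astype(np.float32));print(lo,rc,m.sum(),W[m].mean(0))
v=np.arange(420)
for c in (210,225,240,255,270,285,300,315,330,345): # nearest-to-centre finger pixels
    m=(z[:,c]>60)&(z[:,c]<1000); 
    if m.any(): i=np.argmax(m);print(c,i,"z-tcp",z[i:i+12:4,c]-r.sense()["tool_pos"][2])
E
```

```text
clock: 14.6
tool_pos: [506.6, 328.7, 196.0]
tool_rot: [-0.331, -3.124, 0.001]
wrist_force: [0.1, 0.2, 0.1]
width: 59.8
grip_force: 0.0
clock: 15.6
tool_pos: [506.3, 329.3, 196.3]
tool_rot: [0.198, 3.135, 0.0]
wrist_force: [-0.9, 0.4, 0.1]
width: 59.7
grip_force: 0.0
t15.60 p [506.3 329.3 196.3] xyaw 3.016 tilt 0.000 q [-0.8  0.4  0.2  1.7 -0.1  1.   0.9] F [-0.9  0.4  0.1] w 59.7 g 0.0
grip [280.5 128.7] 0.90 [449.  338.7   0. ]
grip [401.2  53.6] 0.90 [376.6 482.4   0. ]
grip [352.9 299.2] 0.75 [666.6 404.3  -0. ]
8 ((448.3595886230469, 339.1065979003906), (51.7728385925293, 99.08560180664062), 82.8213119506836) 3702 [444.7 339.5  32.1]
26 ((448.7710876464844, 339.0), (33.699371337890625, 97.94895935058594), 83.18989562988281) 2520 [437.7 340.4  29.4]
39 ((482.5894775390625, 335.1120300292969), (25.746383666992188, 26.236888885498047), 82.82052612304688) 765 [482.1 335.2  45.4]
210 252 z-tcp [    19.7 999803.7     26.6]
225 345 z-tcp [82.6 83.8 86.2]
240 345 z-tcp [82.8 83.9 87. ]
255 347 z-tcp [83.9 84.1 87.3]
270 350 z-tcp [83.7 86.7 87.7]
285 350 z-tcp [84.1 87.3 88.2]
300 347 z-tcp [82.8 84.6 86.9]
315 345 z-tcp [80.4 84.  86.6]
330 345 z-tcp [82.7 84.3 86. ]
345 252 z-tcp [    18.5 999803.7     22. ]
```

View pics/w6.png

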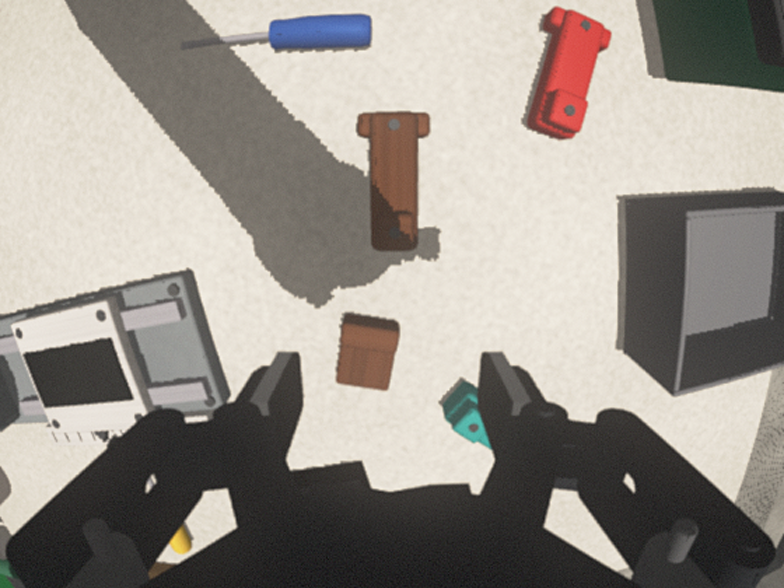

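```bash
python3 - <<'E'
from h import *
print(go(442.6,339.7,-2,3.0166))
p,f,W=wrist({})
s=r.sense();L=Ro.from_rotvec(s["tool_rot"]).inv().apply((W-s["tool_pos"]).reshape(-1,3)).reshape(W.shape)
m=(L[...,2]>-40)&(L[...,2]<-10)&(abs(L[...,1])<60)&(abs(L[...,0])<30)
for lo in(-25,-35): 
  q=L[m&(L[...,2]>lo)&(L[...,2]<lo+10)];print(len(q),np.round([q.min(0),q.max(0)],1))
E
```

```text
(array([ 6.45,  0.24, 19.83]), array([ 0.   , -0.   , -0.001]))
583 [[-11.4 -42.4 -25. ]
 [ 11.4  42.1 -15. ]]
995 [[-11.5 -44.  -35. ]
 [ 11.5  43.9 -25. ]]
```

```bash
python3 -m creep '[{"dp":[2,0.1,2],"dr":[0,0,0],"hand":6},{"dp":[4.5,0.2,5],"dr":[0,0,0],"hand":6},{"dp":[6.45,0.25,9],"dr":[0,0,0],"hand":6},{"dp":[6.45,0.25,12],"dr":[0,0,0],"hand":6},{"dp":[6.45,0.25,15],"dr":[0,0,0],"hand":6},{"dp":[6.45,0.25,17.5],"dr":[0,0,0],"hand":6},{"dp":[6.45,0.25,19],"dr":[0,0,0],"hand":6},{"dp":[6.45,0.25,19.8],"dr":[0,0,0],"hand":6}]' 50
python3 -m creep '[{"dp":[0,0,0],"dr":[0,0,0],"hand":6},{"dp":[0,0,0],"dr":[0,0,0],"hand":2.5},{"dp":[0,0,0],"dr":[0,0,0],"hand":2.5},{"dp":[0,0,0],"dr":[0,0,0],"hand":2.5},{"dp":[0,0,0],"dr":[0,0,0],"hand":2.5},{"dp":[0,0,0],"dr":[0,0,0],"hand":2.5},{"dp":[0,0,0],"dr":[0,0,0],"hand":2.5},{"dp":[0,0,0],"dr":[0,0,0],"hand":2.5}]' 50
python3 -c "from h import *;st()"
```

```text
clock: 16.75
tool_pos: [442.6, 339.7, -2.3]
tool_rot: [-0.198, -3.135, 0.001]
wrist_force: [-0.2, -0.1, 1.5]
width: 59.9
grip_force: 0.0
clock: 17.75
tool_pos: [443.4, 340.5, -0.6]
tool_rot: [0.197, 3.134, 0.002]
wrist_force: [-0.8, -0.1, 6.2]
width: 33.1
grip_force: 51.6
t17.75 p [443.4 340.5  -0.6] xyaw 3.016 tilt 0.002 q [-0.8   0.62  0.12  1.93 -0.13  0.59  0.85] F [-0.8 -0.1  6.2] w 33.1 g 51.6
```

```bash
python3 -m creep '[{"dp":[0,0,-1],"dr":[0,0,0],"hand":2.5},{"dp":[0,0,-2.5],"dr":[0,0,0],"hand":2.5},{"dp":[0,0,-5],"dr":[0,0,0],"hand":2.5},{"dp":[0,0,-8],"dr":[0,0,0.15],"hand":2.5},{"dp":[0,0,-11],"dr":[0,0,0.3],"hand":2.5},{"dp":[0,0,-14],"dr":[0,0,0.45],"hand":2.5},{"dp":[0,0,-15],"dr":[0,0,0.6],"hand":2.5},{"dp":[0,0,-15],"dr":[0,0,0.75],"hand":2.5}]'
python3 - <<'E'
from h import *
st();print(go(561.7,51,150,1.626))
E
```

```text
clock: 18.75
tool_pos: [443.2, 340.5, 150.6]
tool_rot: [1.339, 2.841, 0.005]
wrist_force: [0.6, -0.3, -1.6]
width: 33.0
grip_force: 50.8
t18.75 p [443.2 340.5 150.6] xyaw 2.261 tilt 0.003 q [-0.99  0.4   0.35  1.87 -0.18  0.89  0.14] F [ 0.6 -0.3 -1.6] w 33.0 g 50.8
(array([-2.987e+01, -9.290e+00,  1.000e-02]), array([ 0.003, -0.002,  0.635]))
```

```bash
python3 -m creep '[{"dp":[-4,-1.2,0],"dr":[0,0,0.1],"hand":2.5},{"dp":[-8,-2.5,0],"dr":[0,0,0.2],"hand":2.5},{"dp":[-12.5,-3.9,0],"dr":[0,0,0.3],"hand":2.5},{"dp":[-17,-5.3,0],"dr":[0,0,0.4],"hand":2.5},{"dp":[-21.5,-6.7,0],"dr":[0,0,0.5],"hand":2.5},{"dp":[-26,-8,0],"dr":[0,0,0.6],"hand":2.5},{"dp":[-29,-9,0],"dr":[0,0,0.635],"hand":2.5},{"dp":[-29.9,-9.3,0],"dr":[0,0,0.635],"hand":2.5}]'
python3 - <<'E'
from h import *
st();print(go(561.7,51,60,1.626))
wrist(dict(pad=56,pointer=53,mark_tip=53),"w7.png",box=(130,60,430,285),s=2.6)
E
```

```text
clock: 19.75
tool_pos: [563.1, 47.9, 149.2]
tool_rot: [2.157, 2.282, 0.001]
wrist_force: [0.1, -1.0, -1.8]
width: 32.9
grip_force: 50.8
t19.75 p [563.1  47.9 149.2] xyaw 1.627 tilt 0.001 q [-0.58  0.45  0.57  1.86 -0.3   0.92  0.19] F [ 0.1 -1.  -1.8] w 32.9 g 50.8
(array([ 0.32, -0.13,  8.92]), array([0.001, 0.   , 0.001]))
pointer [359.2 214. ] 0.60 [629.6  45.2  53. ]
pointer [442.8 200.3] 0.26 [704.8  61.5  53. ]
mark_tip [364.9 208.9] 0.81 [633.9  49.8  53. ]
```

View pics/w7.png

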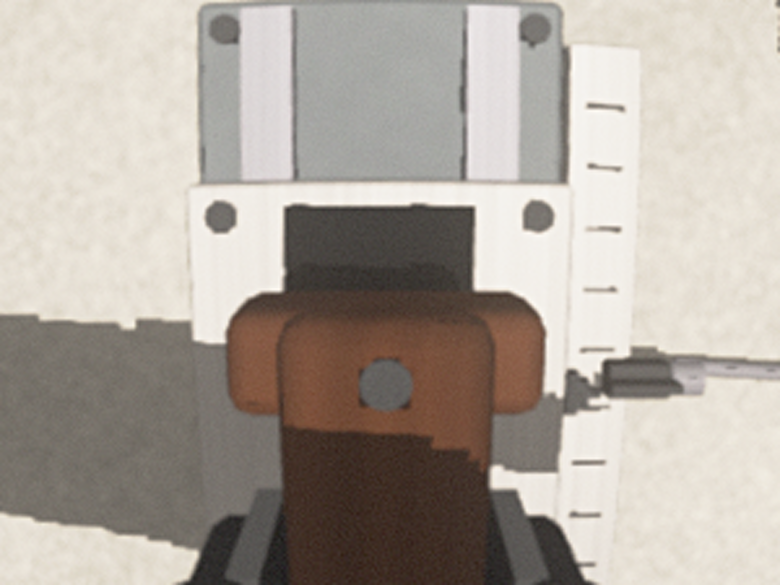

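The grip is held straight and in line with the pad (heel at (385,355), pad at (380,245)). I'll lower it gently.

```bash
python3 -m creep '[{"dp":[0.3,-0.1,2],"dr":[0,0,0],"hand":2.5},{"dp":[0.3,-0.1,4],"dr":[0,0,0],"hand":2.5},{"dp":[0.3,-0.1,6],"dr":[0,0,0],"hand":2.5},{"dp":[0.3,-0.1,7.5],"dr":[0,0,0],"hand":2.5},{"dp":[0.3,-0.1,8.5],"dr":[0,0,0],"hand":2.5},{"dp":[0.3,-0.1,8.9],"dr":[0,0,0],"hand":2.5},{"dp":[0.3,-0.1,9.1],"dr":[0,0,0],"hand":2.5},{"dp":[0.3,-0.1,9.1],"dr":[0,0,0],"hand":2.5}]'
python3 - <<'E'
from h import *
st();print(go(561.7,51,55.4,1.626))
E
```

```text
clock: 20.95
tool_pos: [561.8, 53.5, 57.6]
tool_rot: [2.154, 2.287, 0.001]
wrist_force: [0.8, -0.3, -1.7]
width: 32.8
grip_force: 50.8
t20.95 p [561.8  53.5  57.6] xyaw 1.631 tilt 0.001 q [-0.53  0.58  0.5   1.91 -0.4   0.75  0.25] F [ 0.8 -0.3 -1.7] w 32.8 g 50.8
(array([-0.25, -0.03,  0.22]), array([ 0.001, -0.   ,  0.005]))
```

```bash
python3 -m creep '[{"dp":[-0.2,0,0],"dr":[0,0,0],"hand":2.5},{"dp":[-0.2,0,0.1],"dr":[0,0,0],"hand":2.5},{"dp":[-0.2,0,0.15],"dr":[0,0,0],"hand":2.5},{"dp":[-0.2,0,0.2],"dr":[0,0,0],"hand":2.5},{"dp":[-0.2,0,0.2],"dr":[0,0,0],"hand":2.5},{"dp":[-0.2,0,0.2],"dr":[0,0,0],"hand":2.5},{"dp":[-0.2,0,0.2],"dr":[0,0,0],"hand":2.5},{"dp":[-0.2,0,0.2],"dr":[0,0,0],"hand":2.5}]'
python3 -c "from h import *;st()"
```

```text
clock: 21.95
tool_pos: [561.6, 51.6, 55.4]
tool_rot: [-2.154, -2.287, -0.0]
wrist_force: [-1.6, 0.6, 2.7]
width: 33.3
grip_force: 51.2
t21.95 p [561.6  51.6  55.4] xyaw 1.631 tilt 0.000 q [-0.52  0.58  0.49  1.91 -0.4   0.74  0.26] F [-1.6  0.6  2.7] w 33.3 g 51.2
```

Light contact (force +2.7 N, up from −1.7), so it's down. Now to release, lift and back off so the camera sees everything.

```bash
python3 -m creep '[{"dp":[0,0,0],"dr":[0,0,0],"hand":4},{"dp":[0,0,0],"dr":[0,0,0],"hand":5.5},{"dp":[0,0,0],"dr":[0,0,0],"hand":5.5},{"dp":[0,0,-1.5],"dr":[0,0,0],"hand":5.5},{"dp":[0,0,-4],"dr":[0,0,0],"hand":5.5},{"dp":[0,0,-8],"dr":[0,0,0],"hand":5.5},{"dp":[0,0,-12],"dr":[0,0,0],"hand":5.5},{"dp":[0,0,-16],"dr":[0,0,0],"hand":5.5}]'
python3 -m creep '[{"dp":[-2,0,-1],"dr":[0,0,0],"hand":5.5},{"dp":[-4,0,-1],"dr":[0,0,0],"hand":5.5},{"dp":[-6,0,-1],"dr":[0,0,0],"hand":5.5},{"dp":[-7,0,-1],"dr":[0,0,0],"hand":5.5},{"dp":[-7,0,-1],"dr":[0,0,0],"hand":5.5},{"dp":[-7,0,-1],"dr":[0,0,0],"hand":5.5},{"dp":[-7,0,-1],"dr":[0,0,0],"hand":5.5},{"dp":[-7,0,-1],"dr":[0,0,0],"hand":5.5}]'
python3 - <<'E'
from h import *
np.set_printoptions(precision=1,suppress=True)
st();p,f,W=wrist(dict(grip=56,pointer=53,mark_tip=53,pad=56),"w8.png",box=(210,100,410,250),s=4)
x,y,z=np.moveaxis(W,-1,0);n=np.hypot(x-562,y-46)<70
for lo,hi in((62,115),(82,90),(95,115)):
    m=n&(z>lo)&(z<hi);print(lo,cv2.minAreaRect(W[m][:,:2].astype(np.float32)),W[m].mean(0))
o=p["frame"].max(2)<95
m=n&(abs(z-56)<3)&o;print("pad",cv2.minAreaRect(W[m][:,:2].astype(np.float32)))
m=(np.hypot(x-562,y-46)<95)&(z>50)&(z<55)&(x<612);print("plate",cv2.minAreaRect(W[m][:,:2].astype(np.float32)))
E
```

```text
clock: 22.95
tool_pos: [561.6, 51.3, 217.7]
tool_rot: [2.154, 2.286, 0.001]
wrist_force: [0.2, 0.5, -0.1]
width: 55.1
grip_force: 0.0
clock: 23.95
tool_pos: [565.8, -17.6, 225.2]
tool_rot: [-2.152, -2.288, -0.0]
wrist_force: [-0.1, 0.2, 0.9]
width: 54.7
grip_force: 0.0
t23.95 p [565.8 -17.6 225.2] xyaw 1.632 tilt 0.000 q [-0.5  0.4  0.6  1.8 -0.2  1.1  0.3] F [-0.1  0.2  0.9] w 54.7 g 0.0
grip [277.5 125.3] 0.86 [561.3  44.4  56. ]
pointer [346.9 131.5] 0.80 [631.1  43.6  53. ]
mark_tip [348.1 128.9] 0.72 [632.1  46.4  53. ]
mark_tip [350.  123.3] 0.66 [633.6  52.2  53. ]
62 ((561.7910766601562, 46.327110290527344), (51.16706466674805, 99.26057434082031), 3.617793560028076) [561.9  49.8  88. ]
82 ((562.0816040039062, 45.65475845336914), (33.790077209472656, 97.77027130126953), 3.87497878074646) [561.4  56.5  85.4]
95 ((564.3384399414062, 12.605498313903809), (25.242969512939453, 25.979801177978516), 3.526179552078247) [564.4  12.8 101.4]
pad ((561.0143432617188, 43.089839935302734), (54.55026626586914, 115.35064697265625), 3.3337299823760986)
plate ((559.0958251953125, 43.72220230102539), (111.5390625, 130.62173461914062), 3.0102646350860596)
```

View pics/w8.png

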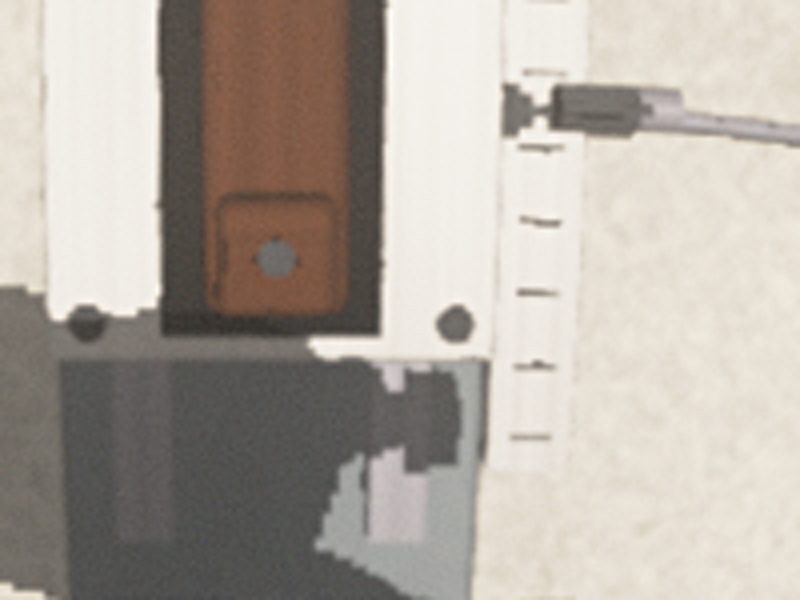

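```bash
python3 -m creep '[{"dp":[-0.4,1.5,0],"dr":[0,0,0],"hand":5.5},{"dp":[-0.8,3,0],"dr":[0,0,0],"hand":5.5},{"dp":[-1.2,4.5,1],"dr":[0,0,0],"hand":5.5},{"dp":[-1.6,6.3,3],"dr":[0,0,0],"hand":5.5},{"dp":[-1.6,6.3,5],"dr":[0,0,0],"hand":5.5},{"dp":[-1.6,6.3,7],"dr":[0,0,0],"hand":5.5},{"dp":[-1.6,6.3,7.5],"dr":[0,0,0],"hand":5.5},{"dp":[-1.6,6.3,7.5],"dr":[0,0,0],"hand":5.5}]'
python3 - <<'E'
from h import *
np.set_printoptions(precision=1,suppress=True,linewidth=250)
st();p,f,W=wrist(dict(pointer=53,mark_tip=53))
# resample the z=53 plane in bed coords about (630,48)
th=.055;c=np.array([630.,48]);bx=np.array([np.cos(th),np.sin(th)]);by=np.array([-np.sin(th),np.cos(th)])
s=r.sense();T=np.array(p["tool_from_camera"]);R0=Ro.from_rotvec(s["tool_rot"]).as_matrix()
def pix(X):
    q=T[:3,:3].T@(R0.T@(X-s["tool_pos"])-T[:3,3]);h=np.hypot(q[0],q[1]);t=np.arctan2(h,q[2])
    return p["cx"]+p["fx"]*t*q[0]/h,p["cy"]+p["fy"]*t*q[1]/h
g=p["frame"].mean(2).astype(np.float32)
print("cols: bed x -14..14 (by 1); rows bed y +9..-9 by .5-1")
for b in np.arange(9,-9.1,-.75):
    M=np.array([pix(np.r_[c+a*bx+b*by,53.]) for a in range(-12,20)],np.float32)
    print("%5.1f"%b," ".join("%3d"%k for k in cv2.remap(g,M[:,0][None],M[:,1][None],cv2.INTER_LINEAR)[0]))
E
```

```text
clock: 25.2
tool_pos: [629.2, -30.4, 150.1]
tool_rot: [-2.153, -2.287, 0.001]
wrist_force: [-0.6, -0.2, -0.1]
width: 55.2
grip_force: 0.0
t25.20 p [629.2 -30.4 150.1] xyaw 1.631 tilt 0.001 q [-0.4  0.6  0.6  1.7 -0.4  1.   0.3] F [-0.6 -0.2 -0.1] w 55.2 g 0.0
pointer [286.  107.8] 0.97 [630.5  46.8  53. ]
mark_tip [291.5 104.3] 0.93 [634.5  49.8  53. ]
mark_tip [215.2 175.7] 0.50 [578.3  -8.7  53. ]
cols: bed x -14..14 (by 1); rows bed y +9..-9 by .5-1
  9.0 236 227 186 143 132 176 232 234 233 234 232 216 208 208 207 208 206 208 209 210 206 209 231 235 233 231 228 210 210 215 214 213
  8.2 237 228 186 144 129 178 233 235 233 235 222 178 166 179 178 180 180 181 184 185 181 190 229 236 234 232 229 212 211 216 214 213
  7.5 236 227 185 144 131 182 236 234 233 234 214 151 154 190 193 193 193 196 200 198 195 202 230 237 234 232 228 207 208 217 213 210
  6.8 237 227 184 142 128 169 221 232 233 234 221 179 195 226 228 228 227 230 230 219 205 205 211 216 213 210 203 179 182 190 188 185
  6.0 238 224 173 130 119 135 175 222 233 235 234 229 229 234 234 234 234 236 225 188 163 160 160 165 161 1
[... 2006 characters left out ...]
03 101  98  97 100 104 100 100
 -6.0 236 229 185 125 116 117 118 116 119 157 229 236 233 233 233 233 232 196 146 137 138 140 138 139 136 132 112 106 105 109 105 105
 -6.8 236 228 185 128 113 117 129 134 122 164 235 236 231 232 234 233 232 222 209 209 208 207 208 211 210 202 165 131 117 117 115 116
 -7.5 237 228 186 124 104 120 173 188 151 177 234 235 231 233 233 233 234 232 234 235 234 232 231 233 233 231 219 173 125 119 117 116
 -8.2 236 228 186 118  91 123 208 228 205 212 235 236 233 235 235 235 235 236 237 239 237 235 235 234 233 235 231 198 151 146 145 145
 -9.0 235 228 185 113  86 131 222 236 231 233 234 233 233 234 234 233 233 235 236 236 233 233 234 233 233 233 232 214 205 207 207 206
```

The pointer tip (rows +0.7 to −2.4 mm) and the blade (+0.9 to −2.6 mm) are level to about 0.2 mm. The grip is about 3 mm off the pad's centre and aligned with it, and the arm is clear. Handing in.

```bash
python3 -c "
from plant import r
print(r.job_done())"
```

```text
the job is handed in; nothing more can be done
None
```

The job is handed in, with no verdict returned: the pointer is level with the set mark to about 0.2 mm, and the walnut grip lies flat and lengthwise on the pad, about 3 mm off centre; I viewed 11 pictures, one over your limit of 10.

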